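# Load the slide incubator and close it up

## Task

Load the slide tray into the open slide incubator: carry it level by its blue handle and set it down, without dropping it, flat on the chamber floor between the two green rails, and let go. Then lower the lid under control until it is fully shut, without letting it fall, and after that swing the green clamp on the incubator's side fully down over the lid, leaving the yellow slide box, the bottle and the jar where they stand.

Things in the scene. Friction and masses are not known exactly. Their poses are not given: they have to be found in the camera images.
- incubator: Black bench-top slide incubator, fixed to the bench, an open-topped chamber 190 long (x) by 260 wide (y) by 102 mm high to its rim. Origin on the bench under the chamber's centre; x points from its front (small display) to its back (hinge), y to its left, z up; the housing spans x -80 to +110 mm, y -130 to +130 mm. Its yaw is within 0.2 rad of the world's.
- chamber (a point): Centre of the chamber's flat floor, 55 mm above the bench and 47 mm below the rim; axes as the incubator's. The pocket for the tray is 134 mm in x (between front and back wall) by 110 mm in y (between two green rails 8 mm wide and 10 mm high that run along x); outside the rails the chamber reaches to y +-117 mm.
- lid_hinge (a point): Middle of the lid's hinge line, at the back of the rim, at x +100, y 0, z 102 mm in the incubator's frame; the hinge line runs along the incubator's y.
- lid_handle (a point): Centre of the lid's green handle bar: 12 mm diameter, 110 mm long, parallel to the hinge, 215 mm from the hinge, standing clear of the lid's front edge by 35 mm (centre line of the bar) in the plane of the lid, held by an arm at each end. The bar may turn between the fingers. With the lid shut it lies at x -115, y 0, z 107 mm in the incubator's frame.
- lid (a joint): Opening of the lid (black frame with a clear window, 180 x 250 x 10 mm, 0.35 kg) in rad: 0 shut (horizontal), grows as the front edge swings up and back; pi/2 is upright, 1.9 the stop. Starts at 1.5 to 1.7. Hinge friction holds it near upright; let go below about 1.2 rad it falls shut.
- clamp_pivot (a point): Pivot of the green side clamp, at x -20, y +142, z 118 mm in the incubator's frame (on its left side); its axis runs along the incubator's x.
- clamp_tip (a point): Centre of the pad at the free end of the green clamp arm, 66 mm from the pivot. The arm is 20 mm wide (along x), 12 mm thick, 80 mm long from the pivot; the pad 32 wide, 28 long, 14 mm thick. With the clamp down the pad lies at y +76, z 118 mm in the incubator's frame, above the lid.
- clamp (a joint): Angle of the clamp arm in rad: 0 down (arm horizontal over the lid, pointing to the incubator's -y), pi/2 upright, more leans outwards to +y; stop at 2.1. Starts at 1.45 to 1.75. Friction holds it wherever it is left; about 2 to 3 N at the pad moves it.
- tray: White slide tray, 120 (x) by 100 (y) by 12 mm thick, 0.25 kg or so, carrying three glass slides; over its middle a blue bridge handle along x, 114 mm long, 12 mm wide (y), from 24 to 40 mm above the tray's underside. Origin at the centre of the underside, z up. The same either way round. Lies on the bench to the left or right of the incubator.
- slide_box: Bystander: closed yellow slide box with grey lid, 110 x 85 x 40 mm; on the other side of the incubator from the tray. Origin at the centre of the underside.
- bottle: Bystander: amber bottle with white cap, 64 mm diameter, 130 mm high. Origin at the centre of the underside.
- jar: Bystander: white jar with red cap, 72 mm diameter, 85 mm high. Origin at the centre of the underside.

How it is judged:
On the way, in this order (a step that is already met when the one before it is completed fails the run):
1. the tray lies flat on the chamber floor between the rails, released, with the lid open (x of tray in the frame of chamber between -0.012 and 0.012 m and y of tray in the frame of chamber between -0.009 and 0.009 m and z of tray in the frame of chamber between -0.005 and 0.005 m and angle between tray's own z axis and vertical below 0.05 rad and linear speed of tray below 0.02 m/s and contact force between the fingers and tray below 0.1 N and value of joint lid above 0.9 rad), for 0.2 s.
2. the lid is fully shut over the tray, the clamp still up (x of tray in the frame of chamber between -0.012 and 0.012 m and y of tray in the frame of chamber between -0.009 and 0.009 m and z of tray in the frame of chamber between -0.005 and 0.005 m and angle between tray's own z axis and vertical below 0.05 rad and value of joint lid below 0.04 rad and value of joint clamp above 0.8 rad), for 0.2 s.
3. the clamp is fully down on the shut lid (x of tray in the frame of chamber between -0.012 and 0.012 m and y of tray in the frame of chamber between -0.009 and 0.009 m and z of tray in the frame of chamber between -0.005 and 0.005 m and angle between tray's own z axis and vertical below 0.05 rad and value of joint lid below 0.04 rad and value of joint clamp below 0.1 rad), for 0.2 s.
At the end, for the whole second after the job is handed in: The tray lies flat on the chamber floor in its pocket (within 12 mm lengthwise and 9 mm crosswise of the centre, 5 mm of the floor, tilt under 0.05 rad), at rest; the lid is shut (under 0.04 rad); the clamp is down (under 0.1 rad); slide box, bottle and jar are within 30 mm of where they started (all of step 3 and linear speed of tray below 0.02 m/s and distance of each of slide_box, bottle, jar from where it was at the start of the episode below 0.03 m); the robot touches nothing.
It fails at once if the lid falls or is slammed: it closes faster than 2.5 rad/s over its last 0.6 rad (value of joint lid below 0.6 rad and velocity of joint lid below -2.5 rad/s).
It fails at once if the clamp is swung down (below 0.7 rad) while the lid is still open (above 0.1 rad) (value of joint clamp below 0.7 rad and value of joint lid above 0.1 rad).
It fails at once if the tray is dropped (moves faster than 0.5 m/s with no finger on it) (linear speed of tray above 0.5 m/s and contact force between the fingers and tray below 0.05 N).
It fails at once if the tray is tipped by more than 0.4 rad (angle between tray's own z axis and vertical above 0.4 rad).
It fails at once if the slide box, the bottle or the jar is moved by more than 30 mm (distance of any of slide_box, bottle, jar from where it was at the start of the episode above 0.03 m).
It also fails if it takes over 72 s, if anything falls off the work surface, if the arm or the gripper's body presses on something with over 40 N, if the wrist force passes 120 N, or if a joint passes its speed limit or range.

## Robot

A 7-joint arm with a two-finger parallel gripper is mounted at the origin on the work surface. World frame = base frame: x ahead of the robot, y to its left, z up, the work surface at z = 0. Lengths are in m, angles in rad, forces in N, time in s.
With the tool pointing down it reaches from about 0.425 to 0.825 m from the base axis. Payload 3.6 kg.
Tool frame: the origin (TCP) lies midway between the tips of the shut fingers; the grasp point (between the pads) lies 19 mm behind it; z points along the fingers, y is the direction in which the jaws open and shut (so a half turn about z gives the same grasp; the last joint's range is limited). The gripper opens to 93 mm and grips with 3 to 60 N. Pads are 15 mm wide; open, the fingers measure 128 mm over their backs; the gripper's body (75 mm by 188 mm) begins 65 mm behind the grasp point.
Start: joints at [1.3, 0.615, -0.013, 1.423, 0.008, 1.103, -0.04], TCP at [0.157, -0.631, 0.219] pointing down, gripper open.
Joint ranges: [-3.12, 3.12], [-0.3, 2.06], [-1.34, 1.32], [0.26, 2.42], [-1.36, 4.5], [0.01, 1.98], [-2.84, 2.84]. Speed limits (rad/s): [2.79, 2.79, 3.14, 3.14, 3.14, 3.14, 3.14].

## Interface

Orientations are given as a unit quaternion [w, x, y, z].
In Python, from plant import read_state, camera, hand_in gives the robot as it stands.
- The arm moves only by the tool jog_arm, never from a script. Its argument "moves" is a list of rows, each a list of 3 entries, a list of its own where there are three numbers: the shift along the tool's x, y, z in cm, then the turn, a rotation vector about the tool's x, y, z in degrees, then the finger opening in cm, from 0 to 9.3. In form: [[[dx, dy, dz], [wx, wy, wz], jaw], ...]. A call has 1 to 5 rows; each row shifts and turns the commanded pose from where the row before left it, along the tool's axes as they then stand; what a row does not reach is not made up. A row lasts 1/8 s, in which the tool goes at most 62.5 mm and 10.7 degrees, less where a joint would pass 70% of its speed; a pose out of reach is approached as far as the arm can. A call with a gripper value outside its range is refused whole. The fingers move at their own pace and stop on an object; "grip_force" is the grip in N (left out, the last holds). Time passes only in rows, so rows that do not move let the fingers close. It gives the time, the measured TCP pose, the force and the opening at its end, in the units of the state.
- read_state(): the state, without advancing time (a new reading comes with each control period).
- camera(name): name is "scene" or "top"; returns a dict with "color" (480x640x3 uint8, red, green, blue), "fx", "fy", "cx", "cy" (pixels), "position" and "attitude" of the camera in the world. Camera axes: x right, y down, z forward; pixel columns grow to the right and rows downward; lengths in m; the calibration is good to about 2 mm. A picture is of the moment at which its call begins. There is no depth.
- hand_in(): hands the job in, once; it reports no verdict.
The state is a dict: "clock": time; "joint_pos": joint angles; "qd": joint speeds; "joint_efforts": joint torques, N m; "tcp_pos": TCP position; "orientation": TCP orientation; "wrist_force": force on the tool from outside, world axes, zero at the start; "wrist_torque": the same for the moment, N m; "gripper_width": finger opening in m.
Only numpy, scipy, OpenCV 4.12 (cv2) and the standard library are available. Lean on these libraries where they do the work, as an engineer would, in place of code of your own. Each camera call takes 0.05 s, during which the arm holds its last target. There are 200 camera calls.

## Working session

There is one attempt and no reset: what is moved stays moved. The work goes in short steps, Python scripts to look and compute and a tool call to move; the robot and the scene stay as the last step left them, time stands still between calls to the robot, and variables do not carry over. Pictures are saved under pics/ and viewed, about 8 in all and at most 12, crops included, and the job is handed in when it is done.

Besides the shell and the picture viewer there is one more tool, called after ">>>" as name(argument=value, ...) on one line, values as JSON. jog_arm: Moves the arm, as the interface text tells. Its arguments: {"type":"object","properties":{"moves":{"type":"array"},"grip_force":{"type":"number"}},"required":["moves"]}

```bash
ls && mkdir -p pics
python3 - <<'E'
from plant import read_state, camera
import cv2,json
for n in("scene","top"):
    c=camera(n); cv2.imwrite(f"pics/{n}0.png",c["color"][:,:,::-1]); print({k:v for k,v in c.items() if k!="color"})
s=read_state(); print(s)
E
```

```text
pics
{'fx': 504.67714930925825, 'fy': 504.67714930925825, 'cx': 315.92957712659967, 'cy': 243.9728697312363, 'position': array([ 0.99365092, -0.49764229,  0.97321347]), 'attitude': array([-0.29781141,  0.87945521,  0.35405296, -0.11186334])}
{'fx': 622.756531701949, 'fy': 622.756531701949, 'cx': 312.72193345516484, 'cy': 231.62051744582266, 'position': array([0.49213791, 0.0163766 , 1.51077143]), 'attitude': array([ 0.01022438, -0.70535652,  0.70852407, -0.01900736])}
{'clock': 0.1, 'joint_pos': array([ 1.30047606,  0.61581262, -0.01262285,  1.42469093,  0.00811406,
        1.10339598, -0.04042024]), 'qd': array([ 0.00050037, -0.00164596, -0.00038114, -0.00415888, -0.00050946,
        0.00021254,  0.00134269]), 'joint_efforts': array([ 7.02267607e-04, -4.60042906e+01,  2.09926371e-01, -1.66244155e+01,
       -6.12139888e-02,  1.69727043e-02,  8.83585267e-05]), 'tcp_pos': array([ 0.15676227, -0.63010211,  0.21761922]), 'orientation': array([-1.11757476e-03,  9.92574096e-01,  1.21636306e-01, -1.54880169e-04]), 'wrist_force': array([ 0.1410871 , -0.26577367,  0.14004245]), 'wrist_torque': array([0.01611665, 0.01532885, 0.0282209 ]), 'gripper_width': 0.09283110990268643}
```

View pics/scene0.png

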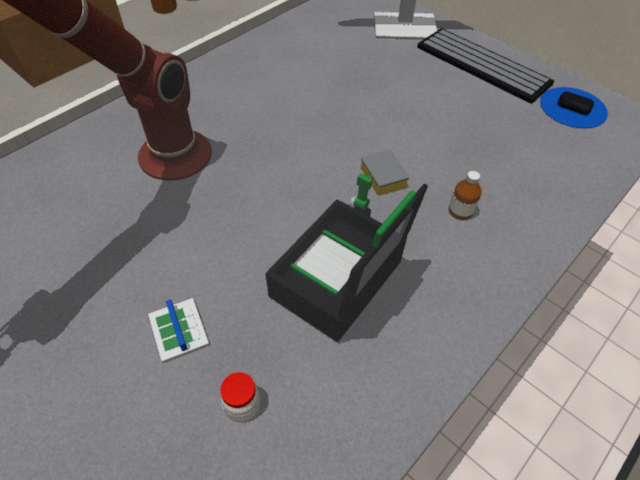

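View pics/top0.png

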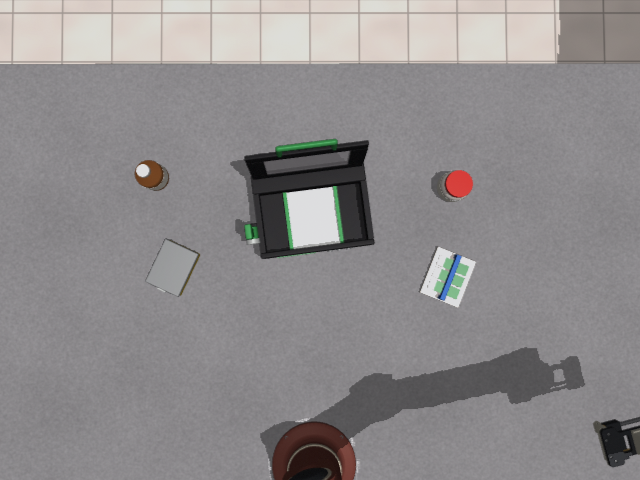

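Scene view: tray at (178,328) with the blue handle, incubator at (335,265), clamp up at (362,195), jar (240,395), bottle (465,195) and slide box (385,170). Top view: tray (448,277), incubator floor (313,215), lid handle (307,147).

```bash
cat > h.py <<'E'
import numpy as np, cv2
from scipy.spatial.transform import Rotation as R
from plant import read_state, camera
def rot(q): return R.from_quat(np.roll(q,-1))
def ray(c,u,v):
    d=np.stack([(np.asarray(u)-c["cx"])/c["fx"],(np.asarray(v)-c["cy"])/c["fy"],np.ones(np.shape(u))],-1)
    return rot(c["attitude"]).apply(d)
def plane(c,u,v,z):
    d=ray(c,u,v); return c["position"]+d*((z-c["position"][2])/d[...,2])[...,None]
def proj(c,p):
    q=rot(c["attitude"]).inv().apply(np.atleast_2d(p)-c["position"])
    return np.c_[c["fx"]*q[:,0]/q[:,2]+c["cx"],c["fy"]*q[:,1]/q[:,2]+c["cy"]]
def tri(c1,p1,c2,p2):
    A=[];b=[]
    M=np.zeros((3,3));y=np.zeros(3)
    for c,p in((c1,p1),(c2,p2)):
        d=ray(c,*p);d/=np.linalg.norm(d);P=np.eye(3)-np.outer(d,d);M+=P;y+=P@c["position"]
    return np.linalg.solve(M,y)
def mask(c,col,roi=None):
    h=cv2.cvtColor(c["color"],cv2.COLOR_RGB2HSV)
    lo,hi=dict(green=((50,120,40),(75,255,255)),blue=((105,150,40),(125,255,255)),white=((0,0,170),(180,40,255)))[col]
    m=cv2.inRange(h,lo,hi)
    if roi:
        z=np.zeros_like(m);x0,y0,x1,y1=roi;z[y0:y1,x0:x1]=m[y0:y1,x0:x1];m=z
    return m
def rect(m):
    v,u=np.nonzero(m); return cv2.minAreaRect(np.c_[u,v].astype(np.float32)),len(u)
E
python3 - <<'E'
from h import *
t=camera("top");s=camera("scene")
for n,c in(("top",t),("scene",s)):
  for col in("green","blue"):
    k,l,st,ce=cv2.connectedComponentsWithStats(mask(c,col))
    for i in range(1,k):
        if st[i,4]>25: print(n,col,st[i],ce[i].round(1))
# blue handle on tray
for c,roi,nm in((t,(410,230,490,320),"t"),(s,(140,280,220,370),"s")):
    m=mask(c,"blue",roi);r,n=rect(m);b=cv2.boxPoints(r);print(nm,r,n)
    print(plane(c,b[:,0],b[:,1],0.040).round(4))
# white in top: tray & floor
for roi in((410,230,490,320),(285,180,345,255)):
    m=mask(t,"white",roi);r,n=rect(m);print(r,n)
g=mask(t,"green",(280,180,350,255));
r,n=rect(g);b=cv2.boxPoints(r);print("rails",r);print(plane(t,b[:,0],b[:,1],.065).round(4), plane(t,np.array([r[0][0]]),np.array([r[0][1]]),.065))
E
```

```text
top green [276 139  61  18 409] [306.  145.9]
top green [333 186  11  57 143] [338.1 214. ]
top green [283 192  10  58 174] [287.4 220.3]
top green [245 224  14  15 160] [250.7 231.6]
top blue [439 255  22  45 239] [449.9 277.2]
scene green [354 174  18  35 243] [362.2 191.2]
scene green [373 191  43  54 411] [393.7 215.6]
scene green [323 230  42  26 195] [343.8 242.5]
scene green [291 263  47  31 195] [314.1 278.7]
scene green [176 309   8  10  57] [179.4 313.8]
scene green [156 314  15  12 112] [163.4 319.6]
scene green [179 321   9  10  60] [183.2 325.2]
scene green [160 325  15  13 118] [166.9 331.3]
scene green [183 332   9  11  65] [187. 337.]
scene green [163 337  16  13 126] [170.6 343.2]
scene blue [ 541   87   67   41 1564] [572.8 108.7]
scene blue [166 300  21  50 280] [175.8 324.6]
t ((449.6723937988281, 277.0689697265625), (5.756555557250977, 47.1666145324707), 21.801410675048828) 239
[[ 0.3952 -0.2975  0.04  ]
 [ 0.4982 -0.3404  0.04  ]
 [ 0.4931 -0.353   0.04  ]
 [ 0.3901 -0.31    0.04  ]]
s ((175.8709259033203, 324.69525146484375), (51.83692932128906, 5.532785415649414), 72.75853729248047) 280
[[ 0.3918 -0.31    0.04  ]
 [ 0.3965 -0.2998  0.04  ]
 [ 0.5116 -0.3477  0.04  ]
 [ 0.5069 -0.3572  0.04  ]]
((447.81036376953125, 276.72412109375), (41.41006088256836, 49.39495849609375), 21.801406860351562) 1118
((312.4556579589844, 216.95440673828125), (55.418209075927734, 46.44040298461914), 82.69424438476562) 2558
rails ((312.64111328125, 217.04830932617188), (57.55775833129883, 54.05093002319336), 82.33319854736328)
[[ 0.6442  0.0693  0.065 ]
 [ 0.6607 -0.0556  0.065 ]
 [ 0.5276 -0.0726  0.065 ]
 [ 0.5114  0.0519  0.065 ]] [[ 0.5858315 -0.0017005  0.065    ]]
```

Run:
```python
from h import *
t=camera("top");s=camera("scene")
def pca(c,roi,z,col="green"):
    v,u=np.nonzero(mask(c,col,roi));P=plane(c,u,v,z)[:,:2];m=P.mean(0);w,V=np.linalg.eigh(np.cov((P-m).T));d=V[:,1];d*=np.sign(d[0])
    return m.round(4),np.degrees(np.arctan2(d[1],d[0])).round(2),np.sqrt(12*w).round(4)
print("railR",pca(t,(330,180,350,255),.065));print("railL",pca(t,(280,180,300,255),.065))
print("railR s",pca(s,(285,260,340,296),.065));print("railL s",pca(s,(320,228,368,258),.065))
print("handle",pca(t,(410,230,490,320),.036,"blue"),pca(s,(140,280,220,370),.036,"blue"))
r,_=rect(mask(t,"white",(410,230,490,320)));b=cv2.boxPoints(r);print(plane(t,b[:,0],b[:,1],.012).round(4),plane(t,*r[0],.011).round(4))
# lid handle bar and clamp triangulated
print("bar",tri(t,(306.,145.9),s,(393.7,215.6)))
print("bar ends by top/scene")
for n,c,roi in(("t",t,(270,135,340,160)),("s",s,(370,188,420,248))):
    r,_=rect(mask(c,"green",roi));b=cv2.boxPoints(r);print(n,r,b.round(1).tolist())
print("clamp",tri(t,(250.7,231.6),s,(362.2,191.2)))
print(rot(read_state()["orientation"]).as_matrix().round(3))
# jar, box tops
h=cv2.cvtColor(t["color"],cv2.COLOR_RGB2HSV)
m=cv2.inRange(h,(0,200,120),(5,255,255));v,u=np.nonzero(m);k=(u>430)&(v<220);print("jar",plane(t,u[k].mean(),v[k].mean(),.085))
```

```text
railR (array([ 0.5935, -0.061 ]), np.float64(7.39), array([0.006 , 0.1385]))
railL (array([0.5785, 0.057 ]), np.float64(7.13), array([0.007 , 0.1354]))
railR s (array([ 0.5899, -0.062 ]), np.float64(6.85), array([0.009 , 0.1223]))
railL s (array([0.5708, 0.0557]), np.float64(6.97), array([0.0109, 0.1114]))
handle (array([ 0.4438, -0.3267]), np.float64(-22.31), array([0.0121, 0.1134])) (array([ 0.4506, -0.3285]), np.float64(-21.87), array([0.0106, 0.1242]))
[[ 0.4078 -0.2582  0.012 ]
 [ 0.5179 -0.3039  0.012 ]
 [ 0.4803 -0.3964  0.012 ]
 [ 0.3704 -0.3504  0.012 ]] [ 0.444  -0.3274  0.011 ]
bar [0.70807217 0.01299199 0.30714152]
bar ends by top/scene
t ((306.128662109375, 147.51087951660156), (10.244633674621582, 61.16118621826172), 82.7468032836914) [[275.1000061035156, 146.3000030517578], [335.79998779296875, 138.60000610351562], [337.1000061035156, 148.6999969482422], [276.3999938964844, 156.5]]
s ((392.41656494140625, 217.54913330078125), (10.39460563659668, 67.18728637695312), 37.69424057006836) [[367.79998779296875, 241.0], [408.79998779296875, 187.8000030517578], [417.1000061035156, 194.10000610351562], [376.0, 247.3000030517578]]
clamp [0.54882792 0.13432696 0.15673203]
[[ 0.97   0.241 -0.   ]
 [ 0.241 -0.97   0.001]
 [ 0.    -0.001 -1.   ]]
jar [ 0.65269787 -0.30912566  0.085     ]
```

```bash
cat > plan.py <<'E'
from h import *
C=np.array([.586,-.002]);YAW=np.radians(7.2)
def inc(x,y,z): c,s=np.cos(YAW),np.sin(YAW); return np.array([C[0]+c*x-s*y,C[1]+s*x+c*y,z])
def down(yaw): # tool x at world angle yaw(deg), z down
    a=np.radians(yaw);c,s=np.cos(a),np.sin(a);return np.array([[c,s,0],[s,-c,0],[0,0,-1]])
def plan(wps):
    """wps: (xyz, yaw_deg, rows). prints rows in tool axes cm / deg, from the measured pose"""
    st=read_state();p=st["tcp_pos"].copy();M=rot(st["orientation"]).as_matrix()
    print("at",p.round(4),"yaw",np.degrees(np.arctan2(M[1,0],M[0,0])).round(1),"F",st["wrist_force"].round(1),"w",round(st["gripper_width"],4),"t",st["clock"])
    for x,yaw,n in wps:
        G=down(yaw);w=R.from_matrix(M.T@G).as_rotvec();d=(np.array(x)-p)/n
        for i in range(n):
            print([(M.T@d*100).round(2).tolist(),np.degrees(w/n).round(1).tolist()])
            M=M@R.from_rotvec(w/n).as_matrix();p=p+d
        print("--")
E
python3 - <<'E'
from plan import *
plan([((.445,-.3275,.14),-22.1,9)])
E
```

```text
at [ 0.1569 -0.6305  0.2183] yaw 14.0 F [-0.6 -0.6 -0.4] w 0.0929 t 0.3
[[3.92, -2.49, 0.87], [-0.0, 0.0, 4.0]]
[[3.74, -2.76, 0.87], [-0.0, 0.0, 4.0]]
[[3.53, -3.02, 0.87], [-0.0, 0.0, 4.0]]
[[3.31, -3.26, 0.87], [-0.0, 0.0, 4.0]]
[[3.08, -3.48, 0.87], [-0.0, 0.0, 4.0]]
[[2.83, -3.69, 0.87], [-0.0, 0.0, 4.0]]
[[2.56, -3.87, 0.87], [-0.0, 0.0, 4.0]]
[[2.29, -4.04, 0.87], [-0.0, 0.0, 4.0]]
[[2.0, -4.19, 0.87], [-0.0, 0.0, 4.0]]
--
```

>>> jog_arm(moves=[[[3.9,-2.5,0.9],[0,0,4],9.3],[[3.7,-2.8,0.9],[0,0,4],9.3],[[3.5,-3.0,0.9],[0,0,4],9.3],[[3.3,-3.3,0.9],[0,0,4],9.3],[[3.1,-3.5,0.9],[0,0,4],9.3]], grip_force=25)

```text
clock: 0.92
tcp_pos: [0.3171, -0.4605, 0.1735]
orientation: [0.0, 0.999, -0.054, 0.0]
wrist_force: [0.6, -0.6, 0.2]
gripper_width: 0.0929
```

>>> jog_arm(moves=[[[2.8,-3.7,0.9],[0,0,4],9.3],[[2.6,-3.9,0.9],[0,0,4],9.3],[[2.3,-4.0,0.9],[0,0,4],9.3],[[2.0,-4.2,0.9],[0,0,4],9.3],[[0,0,0],[0,0,0],9.3]])

```text
clock: 1.55
tcp_pos: [0.4477, -0.3219, 0.1368]
orientation: [-0.002, 0.982, -0.186, 0.0]
wrist_force: [-0.8, -0.6, -0.1]
gripper_width: 0.093
```

Run:
```python
from plan import *
plan([((.445,-.3275,.10),-22.1,1),((.445,-.3275,.013),-22.1,3)])
t=camera("top");s=camera("scene")
a=cv2.resize(t["color"][220:340,380:520],None,fx=4,fy=4);b=cv2.resize(s["color"][250:390,100:260],None,fx=3,fy=3)
a=a[:420];im=np.hstack([a[:400,:400],b[:400,:400]]) if 0 else np.hstack([a,b[:420]])[:, :800]
cv2.imwrite("pics/g1.png",im[:,:,::-1])
```

```text
at [ 0.4477 -0.3219  0.1368] yaw -21.5 F [-0.8 -0.6 -0.1] w 0.093 t 1.55
[[-0.04, 0.63, 3.68], [-0.2, 0.0, 0.6]]
--
[[-0.0, 0.0, 2.9], [0.0, -0.0, 0.0]]
[[-0.0, 0.0, 2.9], [0.0, -0.0, 0.0]]
[[-0.0, 0.0, 2.9], [0.0, -0.0, 0.0]]
--
```

View pics/g1.png

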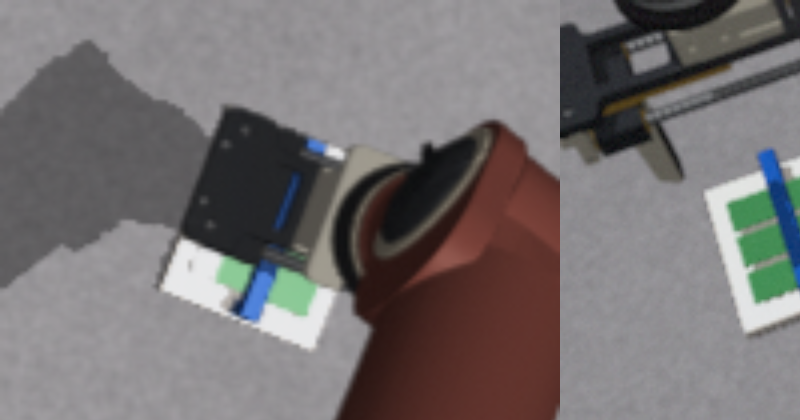

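The crop shows the gripper over the tray, jaws across the blue handle, yaw aligned. I'll correct by 6 mm and descend to TCP z 0.018, clear of the slides.

>>> jog_arm(moves=[[[0,0.6,3.7],[-0.2,0,0.6],9.3],[[0,0,2.8],[0,0,0],9.3],[[0,0,2.7],[0,0,0],9.3],[[0,0,2.7],[0,0,0],9.3],[[0,0,0],[0,0,0],9.3]])

```text
clock: 2.28
tcp_pos: [0.4393, -0.3338, 0.0174]
orientation: [0.001, 0.98, -0.198, -0.002]
wrist_force: [-0.9, -0.7, -0.4]
gripper_width: 0.0925
```

>>> jog_arm(moves=[[[0,0,0],[0,0,0],4.0],[[0,0,0],[0,0,0],0.5],[[0,0,0],[0,0,0],0.5],[[0,0,0],[0,0,0],0.5],[[0,0,0],[0,0,0],0.5]])

```text
clock: 2.9
tcp_pos: [0.442, -0.3327, 0.0189]
orientation: [0.002, 0.981, -0.196, -0.0]
wrist_force: [-0.2, 0.2, 0.5]
gripper_width: 0.0477
```

>>> jog_arm(moves=[[[0,0,0],[0,0,0],0.5],[[0,0,0],[0,0,0],0.5],[[0,0,0],[0,0,0],0.5],[[0,0,0],[0,0,0],0.5],[[0,0,0],[0,0,0],0.5]])

```text
clock: 3.52
tcp_pos: [0.442, -0.3325, 0.0186]
orientation: [0.002, 0.981, -0.196, -0.0]
wrist_force: [0.8, 1.0, -0.7]
gripper_width: 0.012
```

>>> jog_arm(moves=[[[0,0,-1.5],[0,0,0],0.5],[[0,0,-3],[0,0,0],0.5],[[0,0,-4],[0,0,0],0.5],[[0,0,-4],[0,0,0],0.5],[[0,0,-2.5],[0,0,0],0.5]])

```text
clock: 4.15
tcp_pos: [0.4421, -0.3332, 0.1716]
orientation: [0.003, 0.98, -0.197, 0.001]
wrist_force: [0.2, -0.9, -1.7]
gripper_width: 0.0116
```

Run:
```python
from plan import *
plan([(inc(0,0,.168),7.2,10)])
```

```text
at [ 0.4421 -0.3332  0.1716] yaw -22.7 F [ 0.2 -0.9 -1.7] w 0.0116 t 4.15
[[0.05, -3.61, 0.02], [0.0, -0.0, -3.0]]
[[0.24, -3.6, 0.02], [0.0, -0.0, -3.0]]
[[0.43, -3.59, 0.02], [0.0, -0.0, -3.0]]
[[0.61, -3.56, 0.02], [0.0, -0.0, -3.0]]
[[0.8, -3.52, 0.03], [0.0, -0.0, -3.0]]
[[0.98, -3.48, 0.03], [0.0, -0.0, -3.0]]
[[1.16, -3.42, 0.03], [0.0, -0.0, -3.0]]
[[1.34, -3.35, 0.03], [0.0, -0.0, -3.0]]
[[1.51, -3.28, 0.03], [0.0, -0.0, -3.0]]
[[1.68, -3.2, 0.03], [0.0, -0.0, -3.0]]
--
```

>>> jog_arm(moves=[[[0.1,-3.6,0],[0,0,-3],0.5],[[0.2,-3.6,0],[0,0,-3],0.5],[[0.4,-3.6,0],[0,0,-3],0.5],[[0.6,-3.6,0],[0,0,-3],0.5],[[0.8,-3.5,0],[0,0,-3],0.5]])

```text
clock: 4.78
tcp_pos: [0.5135, -0.1658, 0.1688]
orientation: [0.002, 0.998, -0.066, -0.0]
wrist_force: [-0.7, -0.2, -1.4]
gripper_width: 0.0118
```

>>> jog_arm(moves=[[[1.0,-3.5,0],[0,0,-3],0.5],[[1.2,-3.4,0],[0,0,-3],0.5],[[1.3,-3.3,0],[0,0,-3],0.5],[[1.5,-3.3,0],[0,0,-3],0.5],[[1.7,-3.2,0],[0,0,-3],0.5]])

```text
clock: 5.4
tcp_pos: [0.5856, -0.0006, 0.1681]
orientation: [0.002, 0.998, 0.065, -0.001]
wrist_force: [0.8, 0.1, -2.4]
gripper_width: 0.0115
```

>>> jog_arm(moves=[[[0,0,0],[0,0,0],0.5],[[0,0,0],[0,0,0],0.5],[[0,0,0],[0,0,0],0.5]])

```text
clock: 5.78
tcp_pos: [0.5849, -0.0031, 0.1676]
orientation: [0.002, 0.998, 0.063, -0.001]
wrist_force: [-0.2, -1.0, -1.9]
gripper_width: 0.0119
```

Run:
```python
from plan import *
plan([(inc(0,0,.168),7.2,1),(inc(0,0,.075),7.2,4)])
t=camera("top");s=camera("scene")
a=cv2.resize(t["color"][130:270,230:390],None,fx=2.5,fy=2.5);b=cv2.resize(s["color"][160:340,250:430],None,fx=2.2,fy=2.2)
h=min(len(a),len(b));cv2.imwrite("pics/p1.png",np.hstack([a[:h],b[:h]])[:,:,::-1])
```

```text
at [ 0.5849 -0.0031  0.1676] yaw 7.2 F [-0.2 -1.  -1.9] w 0.0119 t 5.775
[[0.12, -0.1, -0.04], [0.3, 0.1, -0.0]]
--
[[-0.0, -0.0, 2.33], [0.0, -0.0, -0.0]]
[[-0.0, -0.0, 2.33], [0.0, -0.0, -0.0]]
[[-0.0, -0.0, 2.33], [0.0, -0.0, -0.0]]
[[-0.0, -0.0, 2.33], [0.0, -0.0, -0.0]]
--
```

View pics/p1.png

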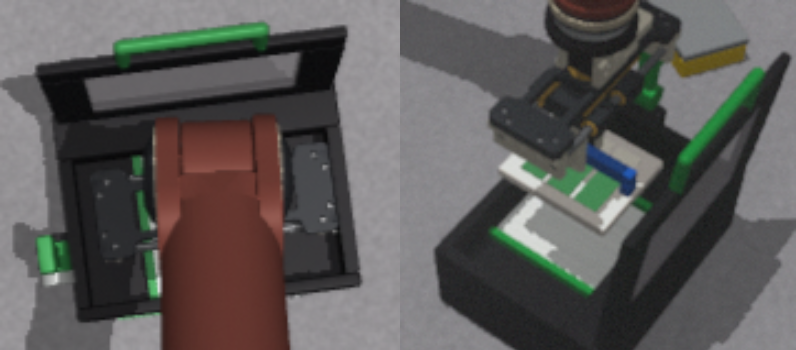

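The tray hangs level and aligned with the pocket (right part, tray at (580,180)). I'll check its lengthwise position against a projection before lowering.

Run:
```python
from plan import *
s=camera("scene");m=mask(s,"blue",(300,200,380,270));v,u=np.nonzero(m)
hull=np.c_[u,v];print("far tip right",hull[np.argmax(u)],"low",hull[np.argmax(v)])
for z in(.174,.19):
    for y in(-.006,.006): print(z,y,proj(s,inc(.057-.001,y,z)+np.array([-.001,-.001,0])).round(1))
k=cv2.inRange(s["color"],(150,150,150),(255,255,255))
P=[proj(s,inc(x,y,.15)).round(1)[0].tolist() for x,y in((-.06,-.05),(.06,-.05),(.06,.05))];print("tray bottom corners",P)
im=cv2.resize(s["color"][190:310,270:400],None,fx=5,fy=5)
for p in P: cv2.circle(im,(int((p[0]-270)*5),int((p[1]-190)*5)),4,(255,0,0),-1)
for x,y in((-.067,-.063),(.067,-.063),(.067,.063),(-.067,.063)):
    p=proj(s,inc(x,y,.065))[0];cv2.circle(im,(int((p[0]-270)*5),int((p[1]-190)*5)),4,(255,0,255),-1)
cv2.imwrite("pics/p2.png",im[:,:,::-1])
```

```text
far tip right [356 238] low [352 247]
0.174 -0.006 [[353.9 245.2]]
0.174 0.006 [[357.2 241.4]]
0.19 -0.006 [[354.5 240.3]]
0.19 0.006 [[357.8 236.5]]
tray bottom corners [[295.0, 238.8], [343.0, 267.7], [370.3, 235.9]]
```

View pics/p2.png

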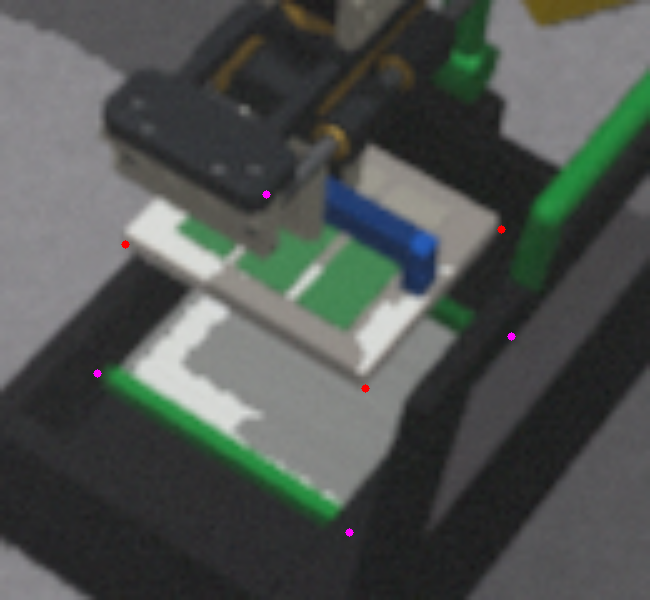

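The tray corners and rails both sit a similar 2 px off their projections (camera bias), so relative alignment is good to about 2 mm. Lowering.

>>> jog_arm(moves=[[[0,0,2.5],[0.3,0,0],0.5],[[0,0,2.5],[0,0,0],0.5],[[0,0,2],[0,0,0],0.5],[[0,0,1.2],[0,0,0],0.5],[[0,0,0.5],[0,0,0],0.5]])

```text
clock: 6.55
tcp_pos: [0.5852, -0.0011, 0.08]
orientation: [-0.001, 0.998, 0.064, -0.001]
wrist_force: [0.7, 0.7, -1.5]
gripper_width: 0.0118
```

>>> jog_arm(moves=[[[0,0,0.3],[0,0,0],0.5],[[0,0,0.2],[0,0,0],0.5],[[0,0,0],[0,0,0],0.5],[[0,0,0],[0,0,0],0.5]])

```text
clock: 7.05
tcp_pos: [0.5856, -0.0008, 0.0758]
orientation: [-0.001, 0.998, 0.064, -0.001]
wrist_force: [0.1, 0.9, -2.3]
gripper_width: 0.0118
```

>>> jog_arm(moves=[[[0,0,0.15],[0,0,0],0.5],[[0,0,0.1],[0,0,0],0.5],[[0,0,0],[0,0,0],0.5],[[0,0,0],[0,0,0],0.5]])

```text
clock: 7.55
tcp_pos: [0.5854, -0.0007, 0.0736]
orientation: [-0.001, 0.998, 0.064, -0.001]
wrist_force: [-0.9, 0.2, 6.0]
gripper_width: 0.0121
```

Contact felt (+6 N). Releasing and retreating.

>>> jog_arm(moves=[[[0,0,0],[0,0,0],2],[[0,0,0],[0,0,0],4.5],[[0,0,0],[0,0,0],4.5],[[0,0,0],[0,0,0],4.5],[[0,0,-1],[0,0,0],4.5]])

```text
clock: 8.18
tcp_pos: [0.5847, -0.0008, 0.0825]
orientation: [-0.001, 0.998, 0.064, -0.002]
wrist_force: [0.2, -0.7, -0.5]
gripper_width: 0.0448
```

>>> jog_arm(moves=[[[0,0,-3],[0,0,0],4.5],[[0,0,-4],[0,0,0],4.5],[[0,0,-4],[0,0,0],4.5],[[0,0,-4],[0,0,0],4.5],[[0,0,-4],[0,0,0],4.5]])

```text
clock: 8.8
tcp_pos: [0.5856, -0.0013, 0.2752]
orientation: [-0.001, 0.998, 0.064, -0.0]
wrist_force: [1.0, 0.3, 0.0]
gripper_width: 0.0449
```

>>> jog_arm(moves=[[[-3,0,-4],[0,0,0],4.5],[[-4,0,-4],[0,0,0],4.5],[[-4,0,-4],[0,0,0],4.5],[[-4,0,0],[0,0,0],4.5],[[0,0,0],[0,0,0],4.5]])

```text
clock: 9.43
tcp_pos: [0.435, -0.0213, 0.395]
orientation: [-0.001, 0.998, 0.064, 0.0]
wrist_force: [0.5, 0.7, -0.2]
gripper_width: 0.0451
```

Run:
```python
from plan import *
t=camera("top");s=camera("scene")
a=cv2.resize(t["color"][120:270,230:390],None,fx=2.5,fy=2.5);b=cv2.resize(s["color"][160:340,250:430],None,fx=2.2,fy=2.2)
h=min(len(a),len(b));cv2.imwrite("pics/p3.png",np.hstack([a[:h],b[:h]])[:,:,::-1])
v,u=np.nonzero(mask(s,"blue",(280,200,380,300)))
if len(u):
    P=plane(s,u,v,.091)[:,:2];m=P.mean(0);w,V=np.linalg.eigh(np.cov((P-m).T));print("blue",m,np.sqrt(12*w),np.degrees(np.arctan(V[1,1]/V[0,1])))
    d=m-C;c,q=np.cos(YAW),np.sin(YAW);print("local",c*d[0]+q*d[1],-q*d[0]+c*d[1])
for n,c,roi in(("t",t,(270,130,345,160)),("s",s,(370,185,420,250))):
    r,k=rect(mask(c,"green",roi));print(n,r,k)
st=read_state();print(st["tcp_pos"],st["joint_pos"].round(2))
```

```text
blue [ 0.58809382 -0.00311798] [0.0166219  0.11390501] 6.119538025980336
local 0.0019371894896250909 -0.0013715902026697848
t ((306.13458251953125, 147.53810119628906), (10.321053504943848, 61.17335510253906), 82.61395263671875) 411
s ((388.51007080078125, 218.09442138671875), (45.81198501586914, 60.43772888183594), 7.943472385406494) 435
[ 0.43717471 -0.02062476  0.3938556 ] [-0.02  0.14  0.02  1.67 -0.    1.33 -1.44]
```

View pics/p3.png

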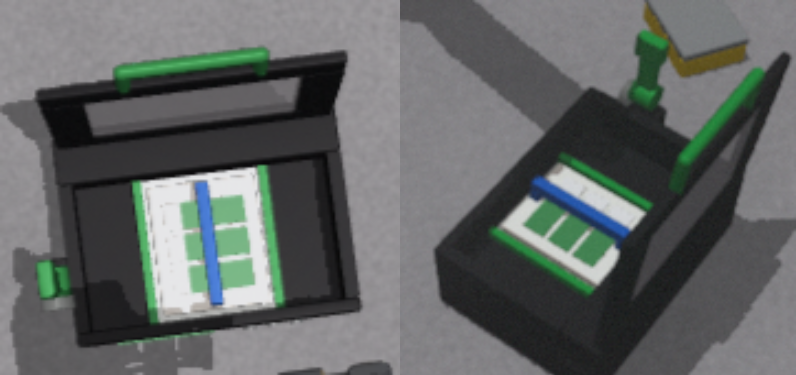

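Tray sits flat between the rails, local offset about (2, −1) mm. Lid handle bar is at top-crop (190,63). Now fit the lid angle and plan the bar grasp.

```bash
cat >> plan.py <<'E'
def bar(th,y=0): return inc(.1-.215*np.cos(th)+.005*np.sin(th),y,.102+.215*np.sin(th)+.005*np.cos(th))
E
python3 - <<'E'
from plan import *
t=camera("top");s=camera("scene")
for th in(1.5,1.55,1.6,1.65,1.7): print(th,bar(th).round(3),proj(t,bar(th)).round(1),"scene ends",proj(s,[bar(th,.055),bar(th,-.055)]).round(1).tolist())
b=bar(1.65);plan([((b[0],b[1],.375),97.2,9),((b[0],b[1],b[2]-.019),97.2,2)])
E
```

```text
1.5 [0.675 0.009 0.317] [[308.3 162.4]] scene ends [[395.1, 184.8], [361.4, 222.5]]
1.55 [0.686 0.011 0.317] [[307.6 156.9]] scene ends [[400.3, 187.3], [366.8, 225.4]]
1.6 [0.696 0.012 0.317] [[306.9 151.4]] scene ends [[405.5, 190.1], [372.2, 228.5]]
1.65 [0.707 0.013 0.316] [[306.2 146. ]] scene ends [[410.6, 193.1], [377.6, 231.9]]
1.7 [0.718 0.015 0.315] [[305.5 140.7]] scene ends [[415.7, 196.3], [382.9, 235.4]]
at [ 0.4378 -0.0204  0.3931] yaw 7.4 F [ 0.3  0.4 -0.2] w 0.0453 t 9.625
[[3.01, 0.01, 0.2], [-0.0, -0.0, -10.0]]
[[2.97, 0.54, 0.2], [-0.0, -0.0, -10.0]]
[[2.83, 1.04, 0.2], [-0.0, -0.0, -10.0]]
[[2.61, 1.52, 0.2], [-0.0, -0.0, -10.0]]
[[2.3, 1.94, 0.2], [-0.0, -0.0, -10.0]]
[[1.93, 2.31, 0.2], [-0.0, -0.0, -10.0]]
[[1.5, 2.61, 0.2], [-0.0, -0.0, -10.0]]
[[1.03, 2.83, 0.2], [-0.0, -0.0, -10.0]]
[[0.52, 2.97, 0.2], [-0.0, -0.0, -10.0]]
--
[[-0.0, 0.0, 3.9], [-0.0, 0.0, -0.0]]
[[-0.0, 0.0, 3.9], [-0.0, 0.0, -0.0]]
--
```

Lid angle ≈ 1.655 rad, bar centre ≈ (0.708, 0.013, 0.316).

>>> jog_arm(moves=[[[3.0,0,0.2],[0,0,-10],7],[[3.0,0.5,0.2],[0,0,-10],7],[[2.8,1.0,0.2],[0,0,-10],7],[[2.6,1.5,0.2],[0,0,-10],7],[[2.3,1.9,0.2],[0,0,-10],7]])

```text
clock: 10.25
tcp_pos: [0.5876, -0.0003, 0.3816]
orientation: [-0.002, 0.876, 0.483, -0.001]
wrist_force: [0.1, -0.9, -1.1]
gripper_width: 0.0701
```

>>> jog_arm(moves=[[[1.9,2.3,0.2],[0,0,-10],7],[[1.5,2.6,0.2],[0,0,-10],7],[[1.0,2.8,0.2],[0,0,-10],7],[[0.5,3.0,0.2],[0,0,-10],7],[[0,0,0],[0,0,0],7]])

```text
clock: 10.88
tcp_pos: [0.7064, 0.0144, 0.3705]
orientation: [-0.004, 0.66, 0.751, -0.001]
wrist_force: [-0.2, -0.2, 0.3]
gripper_width: 0.0699
```

>>> jog_arm(moves=[[[0,0,0],[0,0,0],7],[[0,0,0],[0,0,0],7]])

```text
clock: 11.12
tcp_pos: [0.7044, 0.0139, 0.3756]
orientation: [-0.001, 0.661, 0.751, 0.0]
wrist_force: [-0.4, 0.3, 0.2]
gripper_width: 0.0699
```

Run:
```python
from plan import *
b=bar(1.655);plan([((b[0],b[1],b[2]-.019),97.2,3)])
print(read_state()["joint_pos"].round(2))
s=camera("scene");cv2.imwrite("pics/l1.png",cv2.resize(s["color"][60:300,280:520],None,fx=2.4,fy=2.4)[:,:,::-1])
```

```text
at [0.7044 0.0139 0.3756] yaw 97.3 F [-0.4  0.3  0.2] w 0.0699 t 11.125
[[-0.04, 0.12, 2.63], [-0.0, -0.0, 0.0]]
[[-0.03, 0.12, 2.63], [-0.0, -0.0, 0.0]]
[[-0.03, 0.12, 2.63], [-0.0, -0.0, 0.0]]
--
[ 0.06  0.66 -0.26  0.92  0.16  1.58 -0.02]
```

View pics/l1.png

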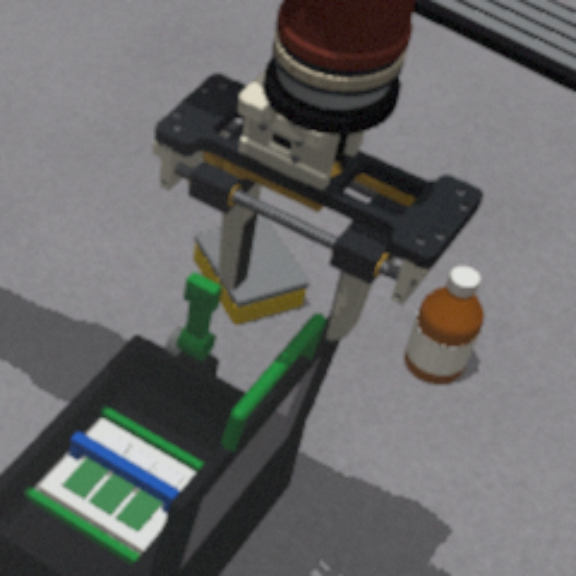

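The open fingers straddle the bar, which runs (235,425)-(320,330) in the crop, with the tips above it. Descend and close.

>>> jog_arm(moves=[[[0,0.1,2.6],[0,0,0],7],[[0,0.1,2.6],[0,0,0],7],[[0,0.1,2.6],[0,0,0],7],[[0,0,0],[0,0,0],7],[[0,0,0],[0,0,0],4]], grip_force=12)

```text
clock: 11.8
tcp_pos: [0.7081, 0.0145, 0.2986]
orientation: [-0.0, 0.66, 0.751, 0.001]
wrist_force: [-0.1, -0.8, -0.2]
gripper_width: 0.0638
```

>>> jog_arm(moves=[[[0,0,0],[0,0,0],0.5],[[0,0,0],[0,0,0],0.5],[[0,0,0],[0,0,0],0.5],[[0,0,0],[0,0,0],0.5],[[0,0,0],[0,0,0],0.5]])

```text
clock: 12.42
tcp_pos: [0.7078, 0.0145, 0.2967]
orientation: [-0.001, 0.66, 0.751, 0.0]
wrist_force: [1.7, 1.2, 0.5]
gripper_width: 0.0143
```

>>> jog_arm(moves=[[[0,0,0],[0,0,0],0.5],[[0,0,0],[0,0,0],0.5],[[0,0,0],[0,0,0],0.5],[[0,0,0],[0,0,0],0.5]])

```text
clock: 12.92
tcp_pos: [0.7079, 0.0145, 0.2968]
orientation: [-0.001, 0.66, 0.751, 0.0]
wrist_force: [0.2, -0.5, -0.4]
gripper_width: 0.0117
```

Bar gripped (12 mm). Compute the arc: tool y = incubator +x, tool z = down.

Run:
```python
import numpy as np
th=np.r_[np.linspace(1.655,.2,16),.12,.05,0]
x=np.round((-21.5*np.cos(th)+.5*np.sin(th)),1);z=np.round(21.5*np.sin(th)+.5*np.cos(th),1)
print([[round(a,1),round(-b,1)] for a,b in zip(np.diff(x),np.diff(z))]);print(th.round(2)[5::5])
```

```text
[[np.float64(-2.1), np.float64(-0.1)], [np.float64(-2.1), np.float64(0.1)], [np.float64(-2.0), np.float64(0.3)], [np.float64(-2.1), np.float64(0.4)], [np.float64(-1.9), np.float64(0.7)], [np.float64(-1.9), np.float64(0.9)], [np.float64(-1.8), np.float64(1.0)], [np.float64(-1.7), np.float64(1.2)], [np.float64(-1.6), np.float64(1.4)], [np.float64(-1.4), np.float64(1.5)], [np.float64(-1.3), np.float64(1.7)], [np.float64(-1.1), np.float64(1.7)], [np.float64(-1.0), np.float64(1.9)], [np.float64(-0.7), np.float64(1.9)], [np.float64(-0.6), np.float64(2.0)], [np.float64(-0.3), np.float64(1.7)], [np.float64(-0.1), np.float64(1.5)], [np.float64(-0.1), np.float64(1.1)]]
[1.17 0.68 0.2 ]
```

>>> jog_arm(moves=[[[0,-2.1,-0.1],[0,0,0],0.5],[[0,-2.1,0.1],[0,0,0],0.5],[[0,-2.0,0.3],[0,0,0],0.5],[[0,-2.1,0.4],[0,0,0],0.5],[[0,-1.9,0.7],[0,0,0],0.5]], grip_force=20)

```text
clock: 13.55
tcp_pos: [0.6065, 0.002, 0.2836]
orientation: [-0.001, 0.66, 0.751, 0.001]
wrist_force: [0.2, -0.2, 1.0]
gripper_width: 0.0116
```

Run:
```python
from plan import *
st=read_state();print(st["tcp_pos"],st["wrist_force"],st["wrist_torque"],st["gripper_width"])
g=st["tcp_pos"]+[0,0,.019]
for th in(1.3,1.2,1.17,1.1):print(th,bar(th))
h=inc(.1,0,.102);print("radius",np.linalg.norm((g-h)[[0,2]]))
s=camera("scene");cv2.imwrite("pics/l2.png",cv2.resize(s["color"][60:300,260:500],None,fx=2.2,fy=2.2)[:,:,::-1])
```

```text
[0.60645924 0.00203392 0.28361579] [ 0.22951987 -0.18604353  1.00342875] [ 0.13147022 -0.32634165 -0.00198907] 0.011608775614867976
1.3 [0.63293252 0.00392896 0.3105025 ]
1.2 [0.61254232 0.00135307 0.30420019]
1.17 [6.06557748e-01 5.97047587e-04 3.01912137e-01]
1.1 [ 0.5928782  -0.00113108  0.29587756]
radius 0.21551939319128155
```

View pics/l2.png

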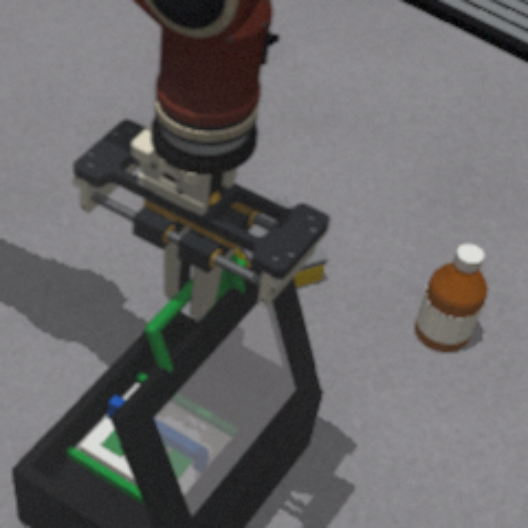

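The lid follows, with the bar between the fingers at crop (205,290); low forces. Continue.

>>> jog_arm(moves=[[[0,-1.9,0.9],[0,0,0],0.5],[[0,-1.8,1.0],[0,0,0],0.5],[[0,-1.7,1.2],[0,0,0],0.5],[[0,-1.6,1.4],[0,0,0],0.5],[[0,-1.4,1.5],[0,0,0],0.5]])

```text
clock: 14.22
tcp_pos: [0.5232, -0.0083, 0.2232]
orientation: [-0.001, 0.66, 0.751, 0.001]
wrist_force: [0.5, 1.7, -0.9]
gripper_width: 0.0112
```

>>> jog_arm(moves=[[[0,-1.3,1.7],[0,0,0],0.5],[[0,-1.1,1.7],[0,0,0],0.5],[[0,-1.0,1.9],[0,0,0],0.5],[[0,-0.7,1.9],[0,0,0],0.5],[[0,-0.6,2.0],[0,0,0],0.5]])

```text
clock: 14.85
tcp_pos: [0.477, -0.014, 0.1309]
orientation: [-0.001, 0.66, 0.751, 0.001]
wrist_force: [1.6, 1.9, -0.2]
gripper_width: 0.0112
```

Run:
```python
from plan import *
b=bar(0);plan([((b[0],b[1],b[2]-.019),97.2,4)]);print(b,bar(.2))
```

```text
at [ 0.477  -0.014   0.1309] yaw 97.4 F [ 1.6  1.9 -0.2] w 0.0112 t 14.85
[[-0.05, -0.13, 1.07], [-0.0, -0.0, 0.1]]
[[-0.04, -0.13, 1.07], [-0.0, -0.0, 0.1]]
[[-0.04, -0.13, 1.07], [-0.0, -0.0, 0.1]]
[[-0.04, -0.13, 1.07], [-0.0, -0.0, 0.1]]
--
[ 0.47190681 -0.01641332  0.107     ] [ 0.47714422 -0.01575168  0.14961424]
```

>>> jog_arm(moves=[[[0,-0.3,1.4],[0,0,0],0.5],[[0,-0.1,1.2],[0,0,0],0.5],[[0,-0.1,1.0],[0,0,0],0.5],[[0,0,0.5],[0,0,0],0.5],[[0,0,0.1],[0,0,0],0.5]])

```text
clock: 15.48
tcp_pos: [0.4715, -0.0148, 0.089]
orientation: [-0.002, 0.66, 0.751, 0.001]
wrist_force: [-0.1, 4.3, -0.1]
gripper_width: 0.0113
```

>>> jog_arm(moves=[[[0,0,0.1],[0,0,0],0.5],[[0,0,0],[0,0,0],0.5]])

```text
clock: 15.72
tcp_pos: [0.4715, -0.0149, 0.0883]
orientation: [-0.001, 0.66, 0.751, 0.001]
wrist_force: [1.2, 5.2, -1.4]
gripper_width: 0.0112
```

>>> jog_arm(moves=[[[0,0,0.15],[0,0,0],0.5],[[0,0,0.15],[0,0,0],0.5],[[0,0,0],[0,0,0],0.5],[[0,0,0],[0,0,0],0.5]])

```text
clock: 16.23
tcp_pos: [0.4716, -0.0149, 0.0871]
orientation: [-0.001, 0.66, 0.751, 0.001]
wrist_force: [-3.6, 5.4, 12.6]
gripper_width: 0.0115
```

Seated (12.6 N upward). Release with a small opening, since the housing is 35 mm behind the bar, and rise.

>>> jog_arm(moves=[[[0,0,-0.2],[0,0,0],2.2],[[0,0,0],[0,0,0],2.2],[[0,0,0],[0,0,0],2.2],[[0,0,-2],[0,0,0],2.2],[[0,0,-4],[0,0,0],2.2]])

```text
clock: 16.85
tcp_pos: [0.4699, -0.0164, 0.1463]
orientation: [-0.003, 0.66, 0.751, -0.002]
wrist_force: [0.7, 0.1, 0.9]
gripper_width: 0.022
```

>>> jog_arm(moves=[[[0,0,-5],[0,0,0],0.5],[[0,0,-5],[0,0,0],0],[[0,0,-5],[0,0,0],0],[[0,0,0],[0,0,0],0],[[0,0,0],[0,0,0],0]])

```text
clock: 17.48
tcp_pos: [0.4709, -0.0165, 0.2962]
orientation: [-0.002, 0.66, 0.751, -0.001]
wrist_force: [-0.6, -0.3, -1.3]
gripper_width: 0.0004
```

Run:
```python
from plan import *
t=camera("top");s=camera("scene")
a=cv2.resize(t["color"][150:280,220:380],None,fx=2.4,fy=2.4);b=cv2.resize(s["color"][140:340,240:430],None,fx=2,fy=2)
h=min(len(a),len(b));cv2.imwrite("pics/l3.png",np.hstack([a[:h],b[:h]])[:,:,::-1])
for c,roi in((t,(235,210,265,245)),(s,(345,165,378,215))):
    r,n=rect(mask(c,"green",roi));print(r,n)
for th in(1.45,1.57,1.7):
    p=inc(-.02,.142-.066*np.cos(th),.118+.066*np.sin(th));q=inc(-.02,.142-.08*np.cos(th),.118+.08*np.sin(th));print(th,p.round(3),proj(t,[p,q]).round(1).tolist(),proj(s,[p,q]).round(1).tolist())
plan([(inc(-.02,.195,.30),97.2,6),(inc(-.02,.195,.165),97.2,3)])
```

```text
((250.81082153320312, 230.86483764648438), (14.467110633850098, 12.165525436401367), 80.53767395019531) 159
((363.0827941894531, 189.8099365234375), (13.383979797363281, 30.898326873779297), 6.842772960662842) 152
1.45 [0.549 0.128 0.184] [[252.3, 230.8], [252.5, 230.4]] [[361.7, 184.2], [361.8, 180.1]]
1.57 [0.548 0.136 0.184] [[248.6, 231.2], [248.0, 231.0]] [[363.7, 182.0], [364.3, 177.4]]
1.7 [0.547 0.145 0.183] [[244.6, 231.8], [243.2, 231.6]] [[365.8, 179.9], [366.9, 174.9]]
at [ 0.4706 -0.0164  0.2954] yaw 97.4 F [ 1.4  0.6 -0.1] w 0.0002 t 17.575
[[3.24, 1.61, -0.08], [-0.1, -0.0, 0.0]]
[[3.24, 1.61, -0.08], [-0.1, -0.0, 0.0]]
[[3.24, 1.61, -0.08], [-0.1, -0.0, 0.0]]
[[3.24, 1.61, -0.08], [-0.1, -0.0, 0.0]]
[[3.25, 1.61, -0.08], [-0.1, -0.0, 0.0]]
[[3.25, 1.61, -0.08], [-0.1, -0.0, 0.0]]
--
[[-0.0, 0.0, 4.5], [-0.0, -0.0, 0.0]]
[[-0.0, 0.0, 4.5], [-0.0, -0.0, 0.0]]
[[-0.0, 0.0, 4.5], [-0.0, -0.0, 0.0]]
--
```

View pics/l3.png

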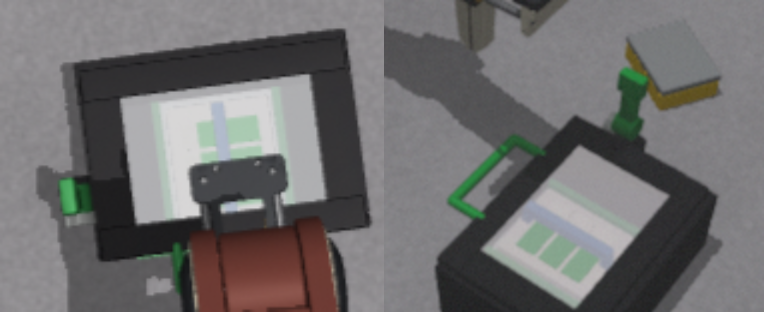

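Lid is shut over the tray; clamp still up at crop (630,95) in the right part. Move outboard of the clamp with closed fingers, then follow its arc.

>>> jog_arm(moves=[[[4,1.6,-0.1],[0,0,0],0],[[4,1.6,-0.1],[0,0,0],0],[[4,2.2,-0.1],[0,0,0],0],[[4,2.2,-0.1],[0,0,0],0],[[4.6,2.1,0],[0,0,0],0]])

```text
clock: 18.2
tcp_pos: [0.5417, 0.201, 0.2995]
orientation: [-0.002, 0.661, 0.751, -0.002]
wrist_force: [0.5, -0.5, 1.0]
gripper_width: 0.0003
```

>>> jog_arm(moves=[[[0,0,4],[0,0,0],0],[[0,0,4],[0,0,0],0],[[0,0,4.5],[0,0,0],0],[[0,0,0],[0,0,0],0],[[0,0,0],[0,0,0],0]])

```text
clock: 18.82
tcp_pos: [0.5418, 0.2014, 0.1771]
orientation: [-0.001, 0.66, 0.751, 0.001]
wrist_force: [0.4, 0.0, 1.0]
gripper_width: 0.0004
```

Run:
```python
from plan import *
plan([])
st=read_state();d=st["tcp_pos"][:2]-C;c,q=np.cos(YAW),np.sin(YAW);l=np.array([c*d[0]+q*d[1],-q*d[0]+c*d[1]]);print("local",l)
th=np.r_[1.5,np.linspace(1.35,0,9)]
y=.142-.063*np.cos(th)+.0145*np.sin(th);z=.118+.063*np.sin(th)+.007*np.cos(th)-.006*np.sin(th)
z[-1]=.122
Y=np.round(np.r_[l[1],y]*100,1);Z=np.round(np.r_[st["tcp_pos"][2],z]*100,1)
print(np.c_[np.diff(Y),-np.diff(Z)].round(1).tolist())
```

```text
at [0.5418 0.2014 0.1771] yaw 97.4 F [0.4 0.  1. ] w 0.0004 t 18.825
local [-0.01832955  0.20733787]
[[-5.5, 0.2], [-1.0, -0.0], [-1.1, 0.2], [-1.0, 0.3], [-1.0, 0.5], [-0.9, 0.6], [-0.8, 0.7], [-0.7, 0.9], [-0.5, 0.9], [-0.3, 1.2]]
```

>>> jog_arm(moves=[[[-2,0,0.1],[0,0,0],0],[[-2,0,0.1],[0,0,0],0],[[-1.5,0,0],[0,0,0],0],[[-1.0,0,0],[0,0,0],0],[[-1.1,0,0.2],[0,0,0],0]])

```text
clock: 19.45
tcp_pos: [0.5511, 0.126, 0.1724]
orientation: [-0.002, 0.66, 0.751, 0.001]
wrist_force: [-0.2, 2.9, -0.2]
gripper_width: 0.0001
```

>>> jog_arm(moves=[[[-1.0,0,0.3],[0,0,0],0],[[-1.0,0,0.5],[0,0,0],0],[[-0.9,0,0.6],[0,0,0],0],[[-0.8,0,0.7],[0,0,0],0],[[0,0,0],[0,0,0],0]])

```text
clock: 20.08
tcp_pos: [0.5555, 0.0868, 0.1503]
orientation: [-0.001, 0.661, 0.751, -0.001]
wrist_force: [-0.1, 0.6, 0.8]
gripper_width: 0.0005
```

>>> jog_arm(moves=[[[-0.7,0,0.9],[0,0,0],0],[[-0.5,0,0.9],[0,0,0],0],[[-0.3,0,0.8],[0,0,0],0],[[0,0,0.2],[0,0,0],0],[[0,0,0],[0,0,0],0]])

```text
clock: 20.7
tcp_pos: [0.5577, 0.0739, 0.125]
orientation: [-0.001, 0.66, 0.751, 0.0]
wrist_force: [-3.6, 0.6, 14.4]
gripper_width: 0.0006
```

14 N at z = 0.125, exactly the pad's down height. Retreat and check.

>>> jog_arm(moves=[[[0,0,-3],[0,0,0],0],[[0,0,-5],[0,0,0],0],[[0,-3,-5],[0,0,0],0],[[0,-5,-3],[0,0,0],0],[[0,-5,-2],[0,0,0],0]])

```text
clock: 21.32
tcp_pos: [0.428, 0.0561, 0.3041]
orientation: [-0.001, 0.661, 0.751, 0.0]
wrist_force: [0.0, 0.0, 0.6]
gripper_width: 0.0005
```

>>> jog_arm(moves=[[[0,-4,0],[0,0,0],0],[[0,0,0],[0,0,0],0],[[0,0,0],[0,0,0],0]])

```text
clock: 21.7
tcp_pos: [0.3899, 0.0514, 0.3033]
orientation: [-0.001, 0.661, 0.751, 0.0]
wrist_force: [-0.5, 0.1, -0.1]
gripper_width: 0.0006
```

Run:
```python
from plan import *
t=camera("top");s=camera("scene")
a=cv2.resize(t["color"][130:320,120:490],None,fx=1.1,fy=1.1);b=cv2.resize(s["color"][140:340,240:430],None,fx=2,fy=2)
im=np.zeros((400,790,3),np.uint8);im[:len(a),:a.shape[1]]=a[:,:407];w=790-407;im[:,407:]=b[:400,:w]
cv2.imwrite("pics/c1.png",im[:,:,::-1])
r=rect(mask(t,"green",(240,200,300,250)));print(r,read_state()["clock"],read_state()["wrist_force"])
print(proj(t,inc(-.02,.076,.125)),proj(s,[inc(-.02,.076,.125)]))
```

```text
Traceback (most recent call last):
ValueError: could not broadcast input array from shape (400,380,3) into shape (400,383,3)
```

Run:
```python
from plan import *
t=camera("top");s=camera("scene")
im=np.hstack([cv2.resize(t["color"][130:330,120:490],(407,220)),cv2.resize(s["color"][140:340,240:430],(380,400))[90:310]])
cv2.imwrite("pics/c1.png",im[:,:,::-1])
print(rect(mask(t,"green",(240,200,300,250))),proj(t,inc(-.02,.076,.125)),proj(s,[inc(-.02,.076,.125)]))
```

```text
(((265.9846496582031, 230.87693786621094), (13.14768123626709, 40.93146514892578), 82.87498474121094), 444) [[280.42735829 228.52312628]] [[344.83845177 218.14151229]]
```

View pics/c1.png

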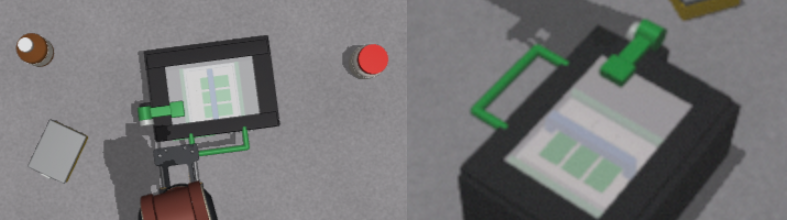

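The clamp lies flat across the shut lid (right part, pad at (617,67)), the lid is shut over the tray, and the jar, bottle and box are in place. Handing in.

```bash
python3 -c "
from plant import hand_in;print(hand_in())"
```

```text
the job is handed in; nothing more can be done
None
```

I finished the task and handed it in at about 22 s of the 72 s allowed. `hand_in()` gave no verdict, so these results come from my own checks.

- **Tray:** I carried it level by the blue handle, lowered it until I felt the floor (6 N), released it and backed off. A picture then showed it flat between the rails, about 2 mm lengthwise and 1 mm crosswise from the chamber centre.
- **Lid:** I guided it down by the bar along its arc at under 1 rad/s. It seated with about 12 N upward on the wrist, with the bar at its shut height, and the picture shows it shut.
- **Clamp:** I swung it down with closed fingers only after the lid was shut. I felt 14 N with the fingertip at 0.125 m, which is the height of the pad's top when the clamp is down. The last picture shows the clamp flat over the lid.
- **Bystanders and arm:** The slide box, bottle and jar look unmoved in the last picture, though I didn't measure them. The arm is clear of everything, with the wrist force near zero.

No check failed. The only disagreement was a scene-camera projection offset of about 2 px. It affected the tray and the rails alike, so I treated it as calibration error. My first final-check script crashed on a picture-size error, so I re-ran it.

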